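# Turn the label-tub insert the right way round

### The job

Two label tubs on the packing table each hold a grey divided insert; an insert belongs with its large open bay at the tub's front end, the end with the black pull ledge, and one of the two has been put in backwards. Lift that insert clear of its tub by the block on its centre post, turn it half a turn, lower it back until it sits fully home and only then let go. Leave the other tub's insert alone.

Things in the scene. Friction and masses are not known exactly. Their poses are not given: they have to be found in the camera images.
- insert_1_grip (a point): Centre of the grip block of the backwards insert, a loose grey tray 150 x 104 x 36 mm, about 250 g. The block, 30 x 30 mm and 40 mm tall, square with the tray, tops a post at the tray's centre; this point is 86 mm above the tray's underside, 20 mm below the block's top. z up; x along the 150 mm length, from the undivided open bay (-x half) to the three narrow pockets with label stacks (+x half).
- insert_1_open (a point): Centre of the large open bay of the same backwards insert: 37.5 mm from the tray's centre towards its -x end, 20 mm above its underside. Same axes. Once put right, the insert's x axis points the same way as the tub's.
- tub_1: White tub, fixed, that holds the backwards insert. Origin: centre of underside; z up; x along its length, front end with black pull ledge (28 mm out, 70 wide) at -x. Inside 160 x 114 mm (5 mm play each side) up to 34 mm, then flaring to a 180 x 134 mm mouth at the rim, 52 mm up. Inner floor at 4 mm: insert home = grip block centre 90 mm above this origin, on its axis.
- insert_2_grip (a point): Centre of the grip block of the other insert, of identical make, standing the right way round in the second, identical tub, also fixed. To be left alone.
There are look-alikes about, which are no part of the job. Leave any green or red look-alike of the part that bears insert_1_grip alone.

How it is judged:
By the outcome, as a careful person would: the job done as asked, in the order asked, and still so for the second after the job is handed in, with the robot touching nothing.
It also fails if it takes over 38 s, if anything falls off the work surface, if the arm or the gripper's body presses on something with over 40 N, if the wrist force passes 120 N, or if a joint passes its speed limit or range.

### The arm

A 6-joint arm with a two-finger parallel gripper is mounted at the origin on the work surface. World frame = base frame: x ahead of the robot, y to its left, z up, the work surface at z = 0. Lengths are in mm, angles in rad, forces in N, time in s.
With the tool pointing down it reaches from about 275 to 750 mm from the base axis. Payload 10.2 kg.
Tool frame: the origin (TCP) lies on the front face of the gripper's body, between the roots of the fingers; the fingertips stand 73 mm ahead of it and the grasp point (between the pads) lies ctrl.grip_depth ahead of it (ctrl.grip_depth is the distance from the TCP to the grasp point, in mm); z points along the fingers, y is the direction in which the jaws open and shut (so a half turn about z gives the same grasp; the last joint's range is limited). The gripper opens to 85 mm and grips with 20 to 120 N. Pads are 22 mm wide; open, the fingers measure 114 mm over their backs; the gripper's body (76 mm by 85 mm) begins 54 mm behind the grasp point. The pads swing forward as they close: fully open they stand 13 mm farther back than shut.
Start: joints at [-1.388, 0.313, 1.498, -0, 1.331, -0.223], TCP at [207.234, -482.375, 303.894] pointing down, gripper open.
Joint ranges: [-2.94, 2.94], [-0.97, 2.17], [0.19, 2.56], [-1.23, 4.37], [0.02, 3.11], [-2.88, 2.88]. Speed limits (rad/s): [2.39, 2.39, 3.01, 3.14, 3.14, 3.14].

### API

Orientations are given as a unit quaternion [w, x, y, z].
In Python, from rig import readout, capture, ctrl, nets gives the robot as it stands. The module is installed in compiled form; this text tells all that it offers.
- The arm moves only by the tool apply_moves, never from a script. Its argument "targets" is a list of rows, each a list of 4 numbers: the shift along the tool's x, y, z in cm, then the turn about the tool's z in degrees. A call has 1 to 8 rows; each row shifts and turns the commanded pose from where the row before left it, along the tool's axes as they then stand; what a row does not reach is not made up. A row lasts 1/10 s, in which the tool goes at most 50 mm and 8.59 degrees, less where a joint would pass 70% of its speed; a pose out of reach is approached as far as the arm can. A call with a gripper value outside its range is refused whole. "grip" is the finger opening in cm, from 0 to 8.54, set as the call begins (left out, the last holds). The fingers move at their own pace and stop on an object; "force" is the grip in N (left out, the last holds). Time passes only in rows, so rows that do not move let the fingers close. It gives the time, the measured TCP pose, the force and the opening at its end, in the units of the state.
- readout.sense(): the state, without advancing time (a new reading comes with each control period).
- capture(name): name is "scene" or "top"; returns a dict with "img" (420x560x3 uint8, red, green, blue), "fov_y" (degrees; the focal length in pixels is half the picture's height over the tangent of half this angle, whatever the lens; pixels are square), "cx", "cy" (the principal point, pixels), "eye" and "rotation" of the camera in the world. Camera axes: x right, y down, z forward; pixel columns grow to the right and rows downward; lengths in mm; the calibration is good to about 2 mm. A picture is of the moment at which its call begins. There is no depth.
- ctrl.finish_job(): hands the job in, once; it reports no verdict.
Trained networks look in the newest picture that a camera, given by its name, has taken for a name from the list of things; names that differ only in an ending like _2 or _b are one class to them, and where a whole thing is asked for, a point or a joint stands for the part that bears it (a point fixed in the world has none). Each returns a list of dicts, best first, with "score" (0 to 1); they miss things now and then, are a little off and sometimes report something else, mostly with a low value. They report only what shows in the picture. A call takes as long as a camera call. They do not tell look-alikes from the thing itself.
- nets.boxes_of(camera, target): "location" ([column, row] as shares, 0 to 1, of the picture: columns of its width, rows of its height, amid what is visible of it).
The state is a dict: "time_s": time; "joints": joint angles; "dq": joint speeds; "tau": joint torques, N m; "eef_pos": TCP position; "ee_rot": TCP orientation; "force": force on the tool from outside, world axes, zero at the start; "wrist_torque": the same for the moment, N m; "grip_width": opening from 0.0 (shut) to 1.0 (fully open).
Only numpy, scipy, OpenCV 4.12 (cv2) and the standard library are available. Lean on these libraries where they do the work, as an engineer would, in place of code of your own. Each camera call takes 0.05 s, during which the arm holds its last target.

## Working session

There is one attempt and no reset: what is moved stays moved. The work goes in short steps, Python scripts to look and compute and a tool call to move; the robot and the scene stay as the last step left them, time stands still between calls to the robot, and variables do not carry over. Pictures are saved under pics/ and viewed, and the job is handed in when it is done.

Besides the shell and the picture viewer there is one more tool, called after "Call:" by a JSON object that holds its "fn" and its "kwargs", one argument or row to a line. apply_moves: Moves the arm, as the interface text tells. Its arguments: {"type":"object","properties":{"targets":{"type":"array"},"grip":{"type":"number"},"force":{"type":"number"}},"required":["targets"]}

```bash
mkdir -p pics; cat > h.py <<'E'
import numpy as np,cv2
from rig import readout,capture,ctrl,nets
def save(c,n): cv2.imwrite(n,c['img'][:,:,::-1])
def K(c):
    h,w=c['img'].shape[:2]; f=h/2/np.tan(np.radians(c['fov_y'])/2); return f
def ray(c,u,v):
    f=K(c); d=np.array(c['rotation'])@np.array([(u-c['cx'])/f,(v-c['cy'])/f,1]); return np.array(c['eye']),d
def atz(c,u,v,z):
    e,d=ray(c,u,v); return e+d*(z-e[2])/d[2]
def proj(c,p):
    q=np.array(c['rotation']).T@(np.array(p)-np.array(c['eye'])); f=K(c); return np.array([c['cx']+f*q[0]/q[2],c['cy']+f*q[1]/q[2]])
E
python3 - <<'E'
from h import *
for n in ['scene','top']:
    c=capture(n); save(c,f'pics/{n}0.png'); print(n,c['fov_y'],c['cx'],c['cy'],c['eye'],np.round(c['rotation'],4).tolist())
    for t in ['insert_1_grip','insert_1_open','tub_1']:
        print(t,[(round(d['score'],2),round(d['location'][0]*560,1),round(d['location'][1]*420,1)) for d in nets.boxes_of(n,t)])
print(readout.sense(),ctrl.grip_depth)
E
```

```text
scene 49.589233353337974 279.3872710408995 208.02721841632493 [987.67619818 638.67299495 793.74560465] [-0.1611, 0.3362, 0.8487, -0.3752]
insert_1_grip [(0.72, 256.1, 295.1), (0.64, 346.2, 244.6), (0.56, 444.0, 271.7)]
insert_1_open [(0.87, 344.1, 243.4), (0.74, 257.0, 293.3)]
tub_1 [(0.81, 245.5, 275.0)]
top 42.55638352743691 272.6409531982022 217.98770023516198 [ 387.38827462   89.82203985 1392.95339328] [0.0257, -0.6975, 0.716, -0.0127]
insert_1_grip [(0.96, 150.2, 303.9), (0.88, 225.6, 262.5), (0.78, 236.9, 163.9)]
insert_1_open [(0.98, 148.1, 304.2), (0.72, 229.6, 263.0), (0.56, 239.7, 161.8)]
tub_1 [(0.73, 258.7, 164.9)]
{'time_s': 0.4, 'joints': array([-1.38838113e+00,  3.12973558e-01,  1.49780295e+00,  1.24983229e-05,
        1.33101434e+00, -2.23406240e-01]), 'dq': array([-2.36689504e-03, -2.06482837e-03, -1.10419809e-03,  1.51018457e-03,
       -8.66626652e-04, -5.43950525e-05]), 'tau': array([-9.37001168e-04, -4.11811924e+01, -2.59666944e+01, -1.76146063e-04,
        1.18641026e-03,  1.74784202e-05]), 'eef_pos': array([ 207.24033704, -482.34374146,  303.81772277]), 'ee_rot': array([-9.89513516e-05,  9.79484451e-01,  2.01519729e-01,  8.09984302e-06]), 'force': array([-0.1511524 ,  1.21768712,  0.2438009 ]), 'wrist_torque': array([-0.02412854, -0.00496192,  0.0057102 ]), 'grip_width': 1.000827919561205} 53.900000000000006
```

View pics/scene0.png

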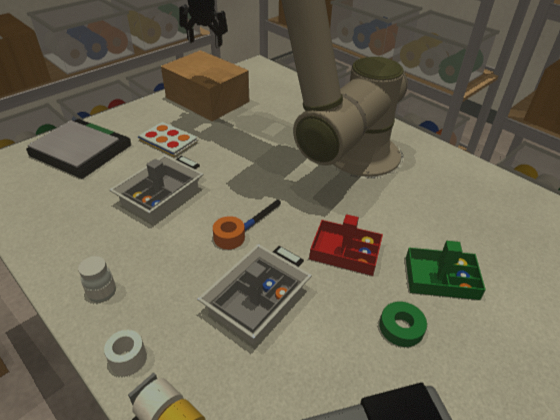

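View pics/top0.png

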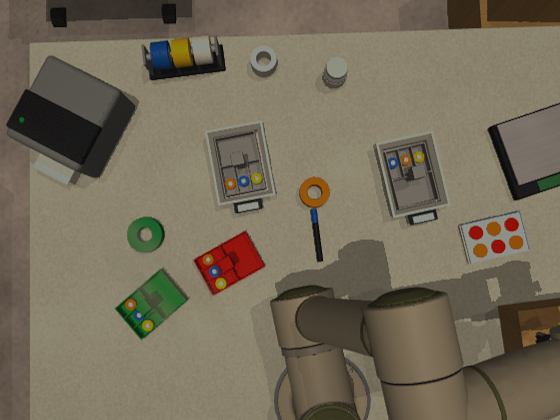

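```bash
python3 - <<'E'
import cv2
a=cv2.imread('pics/top0.png'); cv2.imwrite('pics/topc.png',cv2.resize(a[100:350,90:340],None,fx=2.4,fy=2.4,interpolation=cv2.INTER_CUBIC))
a=cv2.imread('pics/scene0.png'); cv2.imwrite('pics/scenec.png',cv2.resize(a[190:390,160:420],None,fx=3,fy=3,interpolation=cv2.INTER_CUBIC))
E
```

```text
(no output)
```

View pics/topc.png

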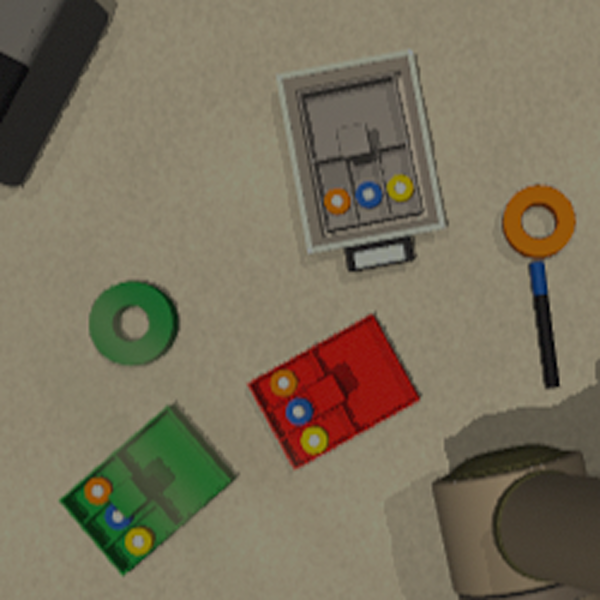

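View pics/scenec.png

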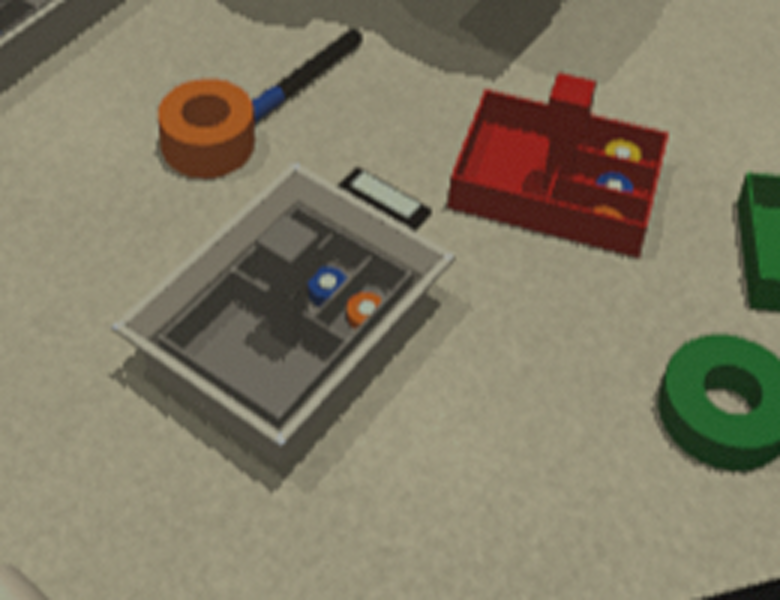

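```bash
cat >> h.py <<'E'
from scipy.spatial.transform import Rotation as R
_cap=capture
def capture(n):
    c=_cap(n); q=c['rotation']; c['rotation']=R.from_quat(np.r_[q[1:],q[0]]).as_matrix(); return c
E
python3 - <<'E'
from h import *
T=capture('top');S=capture('scene')
print(S['rotation'].round(2).tolist(),T['rotation'].round(2).tolist())
f=lambda l,s,ox,oy:[(u/s+ox,v/s+oy) for u,v in l]
t=f([(278,75),(412,51),(447,226),(310,252)],2.4,90,100)
s=f([(281,443),(113,328),(296,166),(455,258)],3,160,190)  
for c,l in((T,t),(S,s)):
    P=np.array([atz(c,*p,52)[:2] for p in l]); print(P.round(1).tolist(),P.mean(0).round(1))
    for i in range(4): 
        d=P[(i+1)%4]-P[i]; print(np.hypot(*d).round(1),np.degrees(np.arctan2(d[1],d[0])).round(1))
print('block top', atz(T,90+351/2.4,100+138/2.4,110), atz(S,160+285/3,190+239/3,110))
print([ (n,atz(T,*p,5).round(0)) for n,p in dict(red=(228,262),green=(151,303)).items()])
g=lambda im,x0,y0,n:cv2.resize(im[y0:y0+70*1,x0:x0+80][:,:,::-1],None,fx=7,fy=7,interpolation=cv2.INTER_CUBIC)
cv2.imwrite('pics/t1.png',cv2.resize(T['img'][115:220,195:285,::-1],None,fx=5.5,fy=5.5,interpolation=cv2.INTER_CUBIC))
cv2.imwrite('pics/s1.png',cv2.resize(S['img'][240:345,190:320,::-1],None,fx=5.5,fy=5.5,interpolation=cv2.INTER_CUBIC))
E
```

```text
[[-0.72, 0.45, -0.53], [0.69, 0.49, -0.53], [0.02, -0.75, -0.67]] [[-0.03, -1.0, 0.05], [-1.0, 0.03, 0.02], [-0.02, -0.05, -1.0]]
[[683.9, 276.2], [705.1, 135.0], [520.0, 103.1], [496.8, 246.4]] [601.4 190.2]
142.9 -81.5
187.9 -170.2
145.2 99.2
189.5 9.1
[[687.2, 278.7], [711.3, 137.6], [523.6, 109.7], [500.7, 251.0]] [605.7 194.2]
143.1 -80.3
189.7 -171.5
143.2 99.2
188.5 8.4
block top [605.23718328 196.20060172 110.        ] [608.76302606 194.95776314 110.        ]
[('red', array([353., 232.,   5.])), ('green', array([253., 432.,   5.]))]
```

View pics/t1.png

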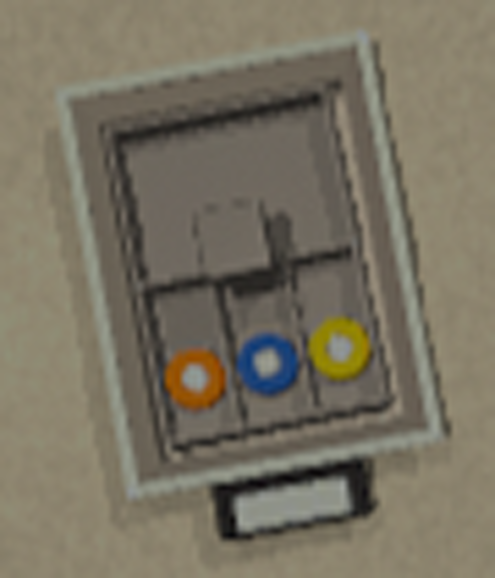

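View pics/s1.png

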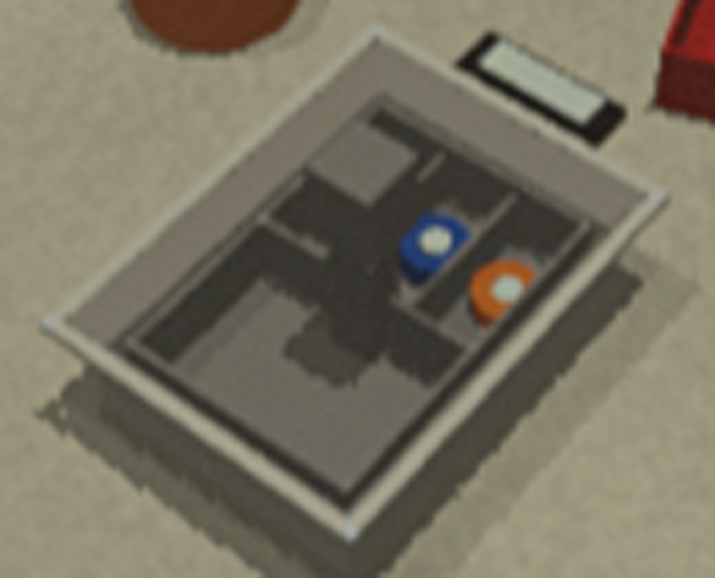

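The left tub in the top view (240,163) has its label pockets at the ledge end, so that one is backwards. The other tub (410,175) has its pockets away from the ledge, so it is correct. The red (228,262) and green (151,303) inserts are decoys. The crop confirms this, and I'm moving over the left tub.

Call:
{"fn": "apply_moves", "kwargs": {
  "targets": [
    [2,-1.5,0,0],
    [3.95,-2.9,0,0],
    [3.95,-2.9,0,0],
    [3.95,-2.9,0,0],
    [3.95,-2.9,0,0],
    [3.95,-2.9,0,0],
    [3.95,-2.9,0,0],
    [3.95,-2.9,0,0]
  ],
  "grip": 8.5,
  "force": 50
}}

```text
time_s: 1.3
eef_pos: [394.2, -163.2, 304.2]
ee_rot: [0.0, 0.98, 0.201, 0.0]
force: [0.1, -0.4, 0.5]
grip_width: 0.997
```

Call:
{"fn": "apply_moves", "kwargs": {
  "targets": [
    [3.95,-2.9,0,0],
    [3.95,-2.9,0,0],
    [3.95,-2.9,0,0],
    [3.95,-2.9,0,0],
    [3.95,-2.9,0,0],
    [3.95,-2.9,0,0],
    [3.95,-2.9,0,0],
    [3.95,-2.9,0,0]
  ]
}}

```text
time_s: 2.1
eef_pos: [593.0, 174.9, 303.9]
ee_rot: [0.0, 0.979, 0.202, 0.0]
force: [0.4, -0.9, 0.7]
grip_width: 0.996
```

Call:
{"fn": "apply_moves", "kwargs": {
  "targets": [
    [1,-0.7,0,4],
    [0,0,0,7],
    [0,0,0,3],
    [0,0,0,0]
  ]
}}

```text
time_s: 2.5
eef_pos: [598.8, 183.4, 303.7]
ee_rot: [0.0, 0.997, 0.081, -0.0]
force: [0.4, 0.2, 1.0]
grip_width: 0.992
```

```bash
cat >> h.py <<'E'
def st(tx=None,ty=None):
    s=readout.sense(); q=s['ee_rot']; M=R.from_quat(np.r_[q[1:],q[0]]).as_matrix()
    print(round(s['time_s'],2),s['eef_pos'].round(1),'yaw',np.degrees(np.arctan2(M[1,0],M[0,0])).round(2),'tilt',M[2].round(3),'F',s['force'].round(1),'tq',s['wrist_torque'].round(2),'g',round(s['grip_width']*85.4,1),'j',s['joints'].round(2))
    if tx is not None: print('tool shift cm',(M.T@(np.r_[tx,ty,s['eef_pos'][2]]-s['eef_pos'])/10).round(2))
    return s,M
E
python3 - <<'E'
from h import *
st(607,195)
S=capture('scene');save(S,'pics/s2.png')
T=capture('top');save(T,'pics/t2.png')
E
```

```text
2.5 [598.8 183.4 303.7] yaw 9.25 tilt [-0. -0. -1.] F [0.4 0.2 1. ] tq [ 0.01 -0.04  0.01] g 84.7 j [ 0.11  0.54  1.16 -0.    1.44  1.52]
tool shift cm [ 1.   -1.01 -0.  ]
```

View pics/s2.png

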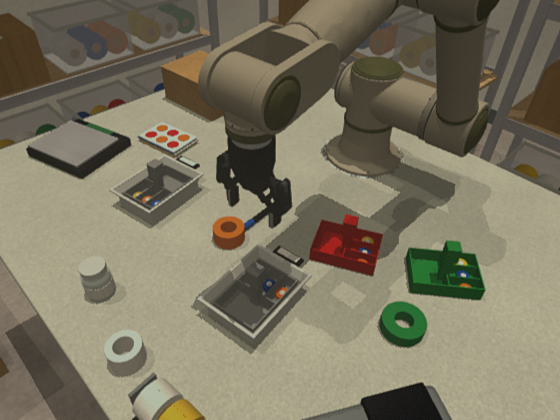

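Call:
{"fn": "apply_moves", "kwargs": {
  "targets": [
    [0.5,-0.5,2,0],
    [0.5,-0.5,3,0],
    [0,0,3,0],
    [0,0,2,0],
    [0,0,0,0]
  ]
}}

```text
time_s: 3.1
eef_pos: [606.1, 194.5, 201.1]
ee_rot: [0.0, 0.997, 0.081, -0.003]
force: [-0.5, -0.3, 0.6]
grip_width: 0.994
```

```bash
python3 - <<'E'
from h import *
s,M=st(607,195)
S=capture('scene');save(S,'pics/s3.png')
p=s['eef_pos']
a=S['img'][150:350,150:350,::-1].copy()
a=cv2.resize(a,None,fx=3,fy=3,interpolation=cv2.INTER_CUBIC)
for y in(-42,0,42):
  q=proj(S,p+M@np.array([0,y,62])); cv2.circle(a,tuple(int(v) for v in (q-150)*3),4,(0,0,255),-1)
cv2.imwrite('pics/s3c.png',a)
E
```

```text
3.1 [606.1 194.5 201.1] yaw 9.3 tilt [-0.006 -0.    -1.   ] F [-0.5 -0.3  0.6] tq [ 0.    0.01 -0.03] g 84.9 j [0.13 0.65 1.26 0.   1.24 1.54]
tool shift cm [ 0.1  -0.04 -0.  ]
```

View pics/s3c.png

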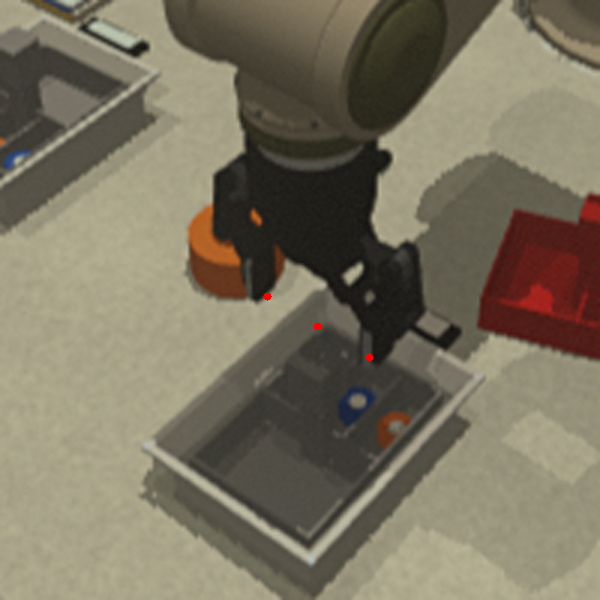

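Projection matches the fingertips to within a pixel or two. Descending and gripping.

Call:
{"fn": "apply_moves", "kwargs": {
  "targets": [
    [0.05,0,2,0],
    [0,0,2,0],
    [0,0,1.2,0],
    [0,0,0.5,0],
    [0,0,0,0]
  ]
}}

```text
time_s: 3.65
eef_pos: [607.7, 194.8, 147.3]
ee_rot: [-0.0, 0.997, 0.081, 0.0]
force: [-0.6, 0.1, 0.8]
grip_width: 0.993
```

```bash
python3 - <<'E'
from h import *
s,M=st(607,195)
S=capture('scene')
cv2.imwrite('pics/s4.png',cv2.resize(S['img'][200:350,180:330,::-1],None,fx=4,fy=4,interpolation=cv2.INTER_CUBIC))
E
```

```text
3.65 [607.7 194.8 147.3] yaw 9.26 tilt [ 0.  0. -1.] F [-0.6  0.1  0.8] tq [ 0.01 -0.01 -0.  ] g 84.8 j [0.13 0.71 1.31 0.   1.13 1.54]
tool shift cm [-0.07 -0.03 -0.  ]
```

View pics/s4.png

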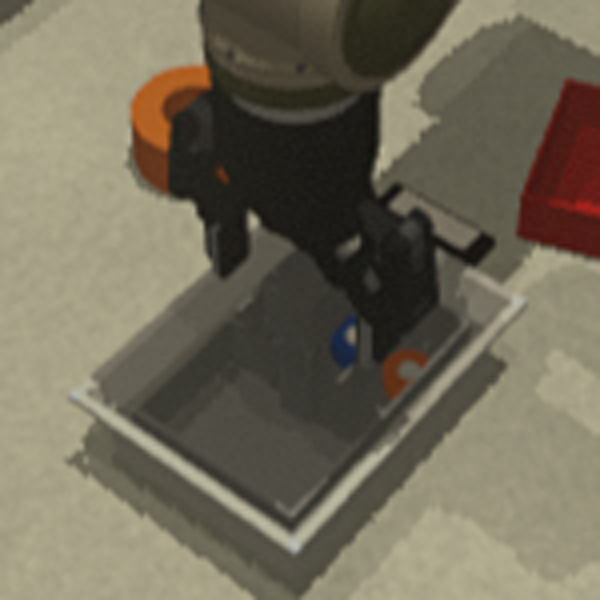

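Call:
{"fn": "apply_moves", "kwargs": {
  "targets": [
    [0,0,0.3,0],
    [0,0,0,0],
    [0,0,0,0],
    [0,0,0,0],
    [0,0,0,0],
    [0,0,0,0],
    [0,0,0,0],
    [0,0,0,0]
  ],
  "grip": 2.0,
  "force": 50
}}

```text
time_s: 4.5
eef_pos: [607.7, 194.8, 144.2]
ee_rot: [0.0, 0.997, 0.081, 0.0]
force: [0.0, -1.1, 2.7]
grip_width: 0.344
```

```bash
python3 - <<'E'
from h import *
s,M=st()
E
```

```text
4.5 [607.7 194.8 144.2] yaw 9.25 tilt [ 0.001  0.    -1.   ] F [ 0.  -1.1  2.7] tq [ 0.08  0.08 -0.07] g 29.4 j [ 0.13  0.71  1.31 -0.    1.12  1.54]
```

Gripped at about 30 mm, which matches the block width. Lifting.

Call:
{"fn": "apply_moves", "kwargs": {
  "targets": [
    [0,0,-0.4,0],
    [0,0,-0.8,0],
    [0,0,-1.2,0],
    [0,0,-1.6,0],
    [0,0,-2,0],
    [0,0,-2,0],
    [0,0,-1.5,0],
    [0,0,-0.8,0]
  ]
}}

```text
time_s: 5.3
eef_pos: [607.8, 194.9, 249.2]
ee_rot: [-0.0, 0.997, 0.081, 0.001]
force: [0.0, -0.5, -2.2]
grip_width: 0.346
```

```bash
python3 - <<'E'
from h import *
s,M=st()
S=capture('scene');T=capture('top')
cv2.imwrite('pics/s5.png',cv2.resize(S['img'][160:350,160:350,::-1],None,fx=3,fy=3,interpolation=cv2.INTER_CUBIC))
cv2.imwrite('pics/t5.png',cv2.resize(T['img'][100:240,160:330,::-1],None,fx=4,fy=4,interpolation=cv2.INTER_CUBIC))
E
```

```text
5.3 [607.8 194.9 249.2] yaw 9.25 tilt [ 0.003  0.    -1.   ] F [ 0.  -0.5 -2.2] tq [-0.05 -0.05  0.  ] g 29.6 j [0.13 0.6  1.2  0.   1.33 1.54]
```

View pics/s5.png

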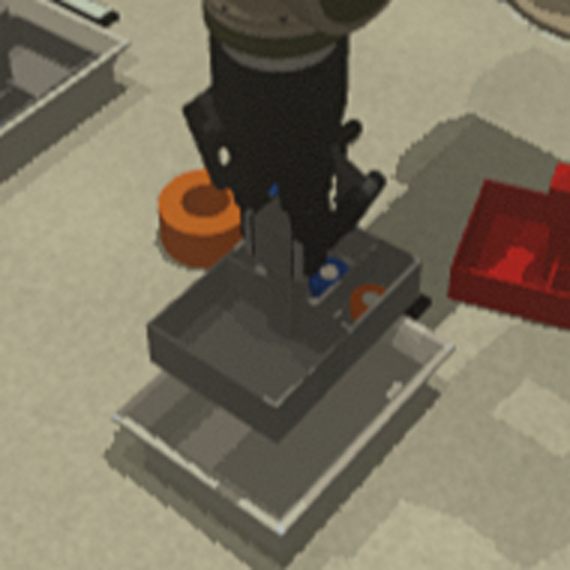

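View pics/t5.png

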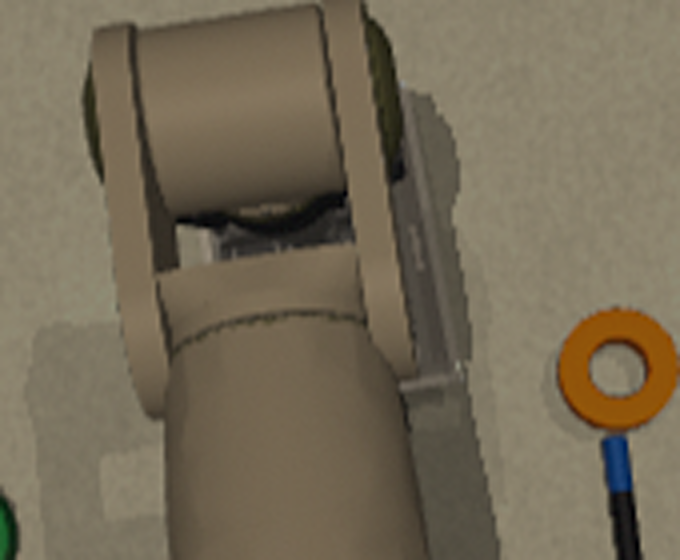

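Call:
{"fn": "apply_moves", "kwargs": {
  "targets": [
    [0,0,0,-3],
    [0,0,0,-6],
    [0,0,0,-8.5],
    [0,0,0,-8.5],
    [0,0,0,-8.5],
    [0,0,0,-8.5],
    [0,0,0,-8.5],
    [0,0,0,-8.5]
  ]
}}

```text
time_s: 6.2
eef_pos: [607.3, 194.8, 245.9]
ee_rot: [-0.0, 0.821, 0.571, -0.001]
force: [0.0, -0.3, -3.5]
grip_width: 0.342
```

Call:
{"fn": "apply_moves", "kwargs": {
  "targets": [
    [0,0,0,-8.5],
    [0,0,0,-8.5],
    [0,0,0,-8.5],
    [0,0,0,-8.5],
    [0,0,0,-8.5],
    [0,0,0,-8.5],
    [0,0,0,-8.5],
    [0,0,0,-8.5]
  ]
}}

```text
time_s: 7.0
eef_pos: [607.2, 194.8, 245.9]
ee_rot: [-0.001, 0.362, 0.932, -0.0]
force: [0.2, -0.4, -2.8]
grip_width: 0.343
```

Call:
{"fn": "apply_moves", "kwargs": {
  "targets": [
    [0,0,0,-8.5],
    [0,0,0,-8.5],
    [0,0,0,-8.5],
    [0,0,0,-8.5],
    [0,0,0,-8],
    [0,0,0,-6],
    [0,0,0,-4],
    [0,0,0,0]
  ]
}}

```text
time_s: 7.8
eef_pos: [607.3, 194.8, 246.0]
ee_rot: [-0.001, -0.081, 0.997, -0.0]
force: [0.2, 0.2, -2.1]
grip_width: 0.346
```

```bash
python3 - <<'E'
from h import *
s,M=st()
S=capture('scene')
cv2.imwrite('pics/s6.png',cv2.resize(S['img'][200:350,180:320,::-1],None,fx=4,fy=4,interpolation=cv2.INTER_CUBIC))
a=cv2.imread('pics/s5.png')
E
```

```text
7.8 [607.3 194.8 246. ] yaw -170.72 tilt [ 0.002  0.    -1.   ] F [ 0.2  0.2 -2.1] tq [0.01 0.03 0.  ] g 29.6 j [ 0.13  0.61  1.2  -0.    1.33 -1.61]
```

View pics/s6.png

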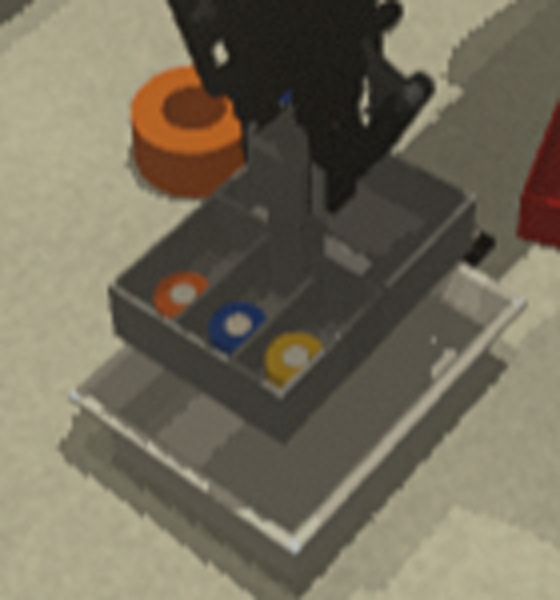

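```bash
python3 - <<'E'
from h import *
S=capture('scene'); s,M=st()
def c(l,r,f,z,ox,oy,k):
    P=[atz(S,ox+u/k,oy+v/k,z)[:2] for u,v in(l,f,r)]
    ang=[np.degrees(np.arctan2(*(d[::-1]))).round(1) for d in(P[1]-P[0],P[2]-P[1])]
    print(((P[0]+P[2])/2).round(1),np.hypot(*(P[1]-P[0])).round(1),np.hypot(*(P[2]-P[1])).round(1),ang)
print('tray before');c((150,326),(421,261),(281,403),145.3,160,160,3)
print('tray after');c((110,288),(475,200),(284,395),142.1,180,200,4)
print('tub');c((72,398),(525,302),(295,548),52,180,200,4)
a=cv2.resize(S['img'][200:350,180:320,::-1],None,fx=4,fy=4,interpolation=cv2.INTER_CUBIC)
def box(cx,cy,yaw,L,W,z,col):
    Q=[]
    for sx,sy in((1,1),(1,-1),(-1,-1),(-1,1)):
        t=np.radians(yaw);x=sx*L/2;y=sy*W/2
        Q.append((proj(S,(cx+x*np.cos(t)-y*np.sin(t),cy+x*np.sin(t)+y*np.cos(t),z))-[180,200])*4)
    cv2.polylines(a,[np.int32(Q)],True,col,1)
box(607.3,194.8,9.3,150,104,142.1,(0,0,255))
box(605.7,194.2,9.05,188,142,52,(0,255,0))
cv2.imwrite('pics/s7.png',a)
E
```

```text
7.9 [607.4 194.8 246.3] yaw -170.86 tilt [ 0.001  0.    -1.   ] F [-0.7  0.2 -2.2] tq [ 0.03 -0.   -0.07] g 29.4 j [ 0.13  0.61  1.2   0.    1.33 -1.6 ]
tray before
[606.5 197.1] 101.3 144.5 [np.float64(101.6), np.float64(-170.4)]
tray after
[612.8 198.3] 102.2 147.0 [np.float64(100.7), np.float64(-170.4)]
tub
[605.7 193.9] 141.5 187.9 [np.float64(100.1), np.float64(-171.4)]
```

View pics/s7.png

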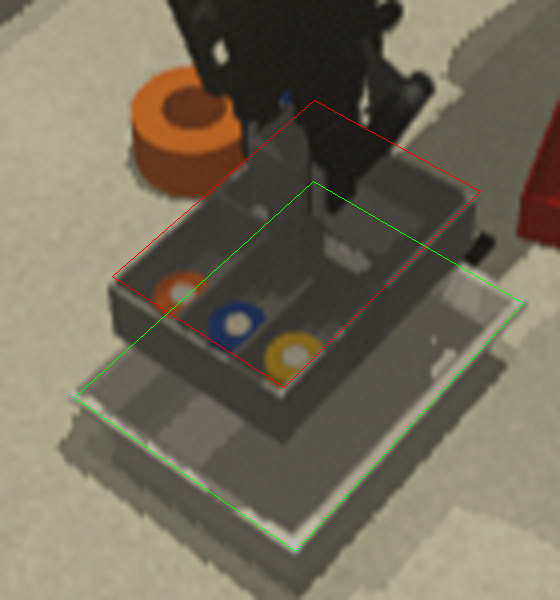

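Call:
{"fn": "apply_moves", "kwargs": {
  "targets": [
    [0.3,-0.1,0.5,0],
    [0.4,-0.1,1,0],
    [0,0,1.5,0],
    [0,0,1,0],
    [0,0,0.5,0],
    [0,0,0,0]
  ]
}}

```text
time_s: 8.5
eef_pos: [600.7, 191.6, 201.0]
ee_rot: [-0.001, -0.081, 0.997, -0.0]
force: [0.0, 0.8, -2.7]
grip_width: 0.342
```

```bash
python3 - <<'E'
from h import *
s,M=st()
for n,(y0,y1,x0,x1) in dict(scene=(220,340,185,315),top=(100,230,180,300)).items():
    S=capture(n)
    cv2.imwrite(f'pics/{n}8.png',cv2.resize(S['img'][y0:y1,x0:x1,::-1],None,fx=5,fy=5,interpolation=cv2.INTER_CUBIC))
E
```

```text
8.5 [600.7 191.6 201. ] yaw -170.76 tilt [ 0.002  0.    -1.   ] F [ 0.   0.8 -2.7] tq [-0.02  0.05 -0.01] g 29.2 j [ 0.12  0.63  1.29 -0.    1.23 -1.61]
```

View pics/scene8.png

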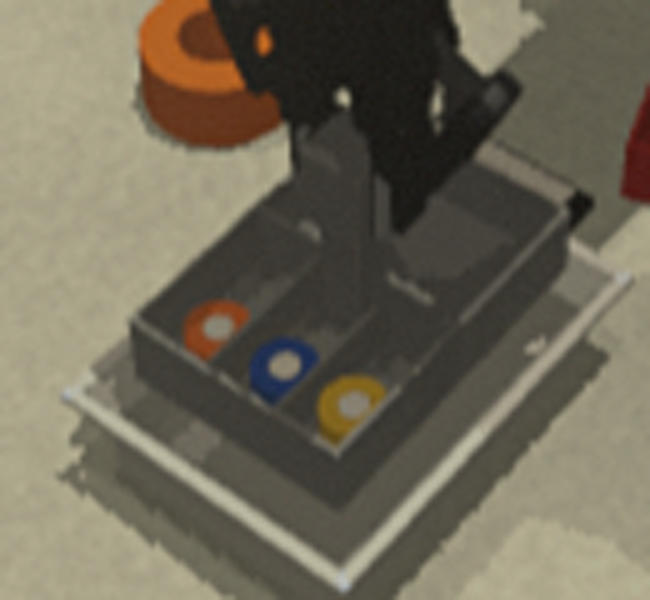

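View pics/top8.png

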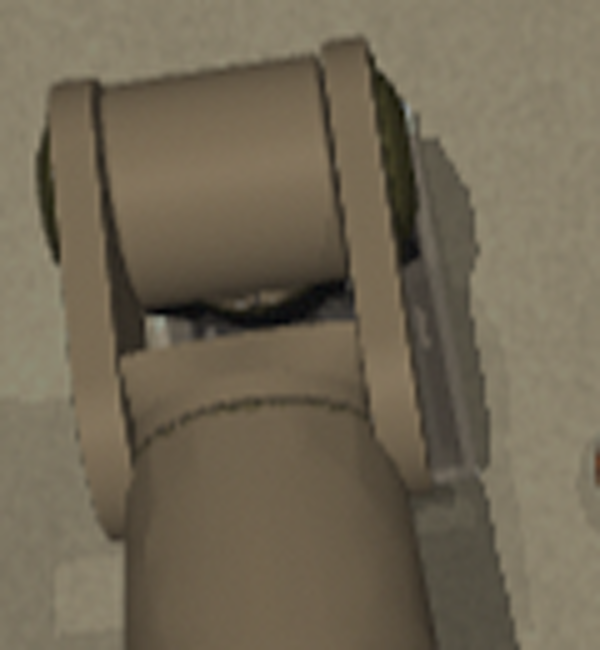

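```bash
python3 - <<'E'
from h import *
S=capture('scene'); st()
def c(n,l,r,f,z,ox=185,oy=220,k=5):
    P=[atz(S,ox+u/k,oy+v/k,z)[:2] for u,v in(l,f,r)]
    print(n,((P[0]+P[2])/2).round(1),np.array(P).round(1).tolist(),np.hypot(*(P[1]-P[0])).round(1),np.hypot(*(P[2]-P[1])).round(1))
for dz in(0,-4):
  c('rim',(134,318),(574,202),(338,457),97+dz)
  c('bot',(137,376),(569,257),(338,508),61+dz)
c('tub',(70,396),(631,280),(343,584),52)
E
```

```text
8.65 [601.2 191.7 202.5] yaw -170.75 tilt [-0.001 -0.    -1.   ] F [-0.2  0.8 -1.9] tq [-0.02  0.04  0.06] g 29.3 j [ 0.12  0.63  1.28  0.    1.23 -1.61]
rim [602.1 193.1] [[686.0, 156.2], [670.7, 258.1], [518.2, 230.0]] 103.0 155.0
bot [602.4 192.1] [[687.3, 155.3], [669.5, 255.8], [517.4, 228.9]] 102.0 154.4
rim [599.9 190.6] [[684.3, 153.5], [668.9, 255.9], [515.5, 227.7]] 103.6 155.9
bot [600.3 189.7] [[685.7, 152.7], [667.8, 253.7], [514.9, 226.7]] 102.6 155.3
tub [605.3 194.7] [[709.1, 139.1], [686.1, 277.2], [501.5, 250.4]] 140.0 186.5
```

The front and left corners put the tray centred to about 1–2 mm. The right corner read longer than the tray, so I nudge by 1 mm and lower while watching the forces.

Call:
{"fn": "apply_moves", "kwargs": {
  "targets": [
    [-0.1,0,0.5,0],
    [0,0,0.7,0],
    [0,0,0.7,0],
    [0,0,0.6,0],
    [0,0,0.4,0],
    [0,0,0,0]
  ]
}}

```text
time_s: 9.25
eef_pos: [601.7, 191.8, 172.1]
ee_rot: [-0.001, -0.081, 0.997, -0.0]
force: [0.5, 0.1, -3.3]
grip_width: 0.342
```

```bash
python3 - <<'E'
from h import *
s,M=st()
S=capture('scene')
cv2.imwrite(f'pics/s9.png',cv2.resize(S['img'][220:340,185:315,::-1],None,fx=5,fy=5,interpolation=cv2.INTER_CUBIC))
E
```

```text
9.25 [601.7 191.8 172.1] yaw -170.75 tilt [ 0.001  0.    -1.   ] F [ 0.5  0.1 -3.3] tq [0.02 0.02 0.02] g 29.2 j [ 0.12  0.66  1.31 -0.    1.17 -1.61]
```

View pics/s9.png

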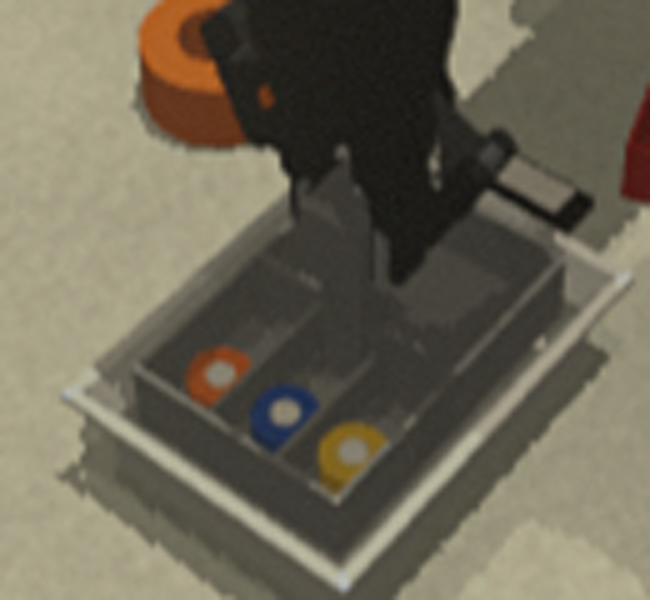

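Call:
{"fn": "apply_moves", "kwargs": {
  "targets": [
    [0,0,0.4,0],
    [0,0,0.5,0],
    [0,0,0.5,0],
    [0,0,0.4,0],
    [0,0,0.2,0],
    [0,0,0,0]
  ]
}}

```text
time_s: 9.9
eef_pos: [601.8, 191.9, 152.5]
ee_rot: [-0.0, -0.081, 0.997, -0.0]
force: [0.4, 0.3, -2.7]
grip_width: 0.343
```

```bash
python3 - <<'E'
from h import *
s,M=st()
S=capture('scene')
cv2.imwrite(f'pics/s10.png',cv2.resize(S['img'][220:340,185:315,::-1],None,fx=5,fy=5,interpolation=cv2.INTER_CUBIC))
E
```

```text
9.9 [601.8 191.9 152.5] yaw -170.75 tilt [ 0.001  0.    -1.   ] F [ 0.4  0.3 -2.7] tq [-0.04  0.01 -0.04] g 29.3 j [ 0.12  0.69  1.33  0.    1.13 -1.61]
```

View pics/s10.png

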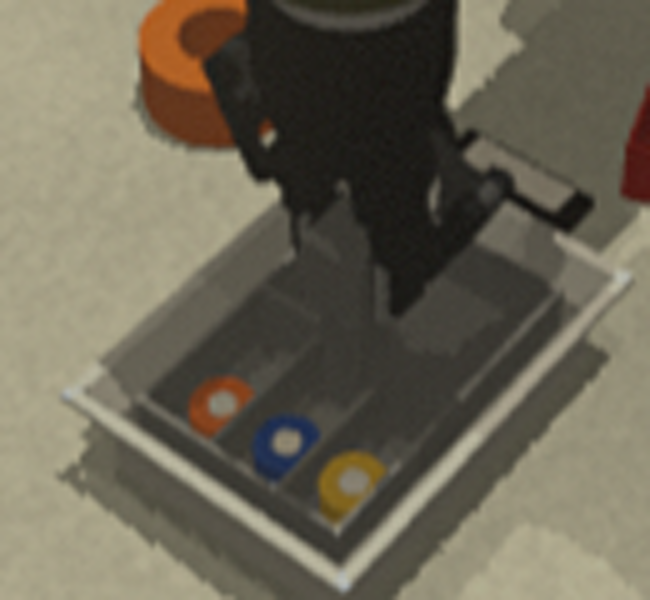

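No wall contact. Lowering the last 8–9 mm until it seats on the floor.

Call:
{"fn": "apply_moves", "kwargs": {
  "targets": [
    [0,0,0.3,0],
    [0,0,0.2,0],
    [0,0,0.1,0],
    [0,0,0.1,0],
    [0,0,0,0]
  ]
}}

```text
time_s: 10.45
eef_pos: [601.9, 191.9, 145.8]
ee_rot: [-0.0, -0.081, 0.997, -0.0]
force: [0.4, -0.7, -2.7]
grip_width: 0.347
```

Call:
{"fn": "apply_moves", "kwargs": {
  "targets": [
    [0,0,0.1,0],
    [0,0,0,0]
  ]
}}

```text
time_s: 10.65
eef_pos: [601.9, 191.9, 144.8]
ee_rot: [-0.0, -0.081, 0.997, -0.0]
force: [0.3, -0.3, -2.4]
grip_width: 0.35
```

Call:
{"fn": "apply_moves", "kwargs": {
  "targets": [
    [0,0,0.1,0],
    [0,0,0,0]
  ]
}}

```text
time_s: 10.85
eef_pos: [602.0, 191.9, 144.2]
ee_rot: [0.0, -0.081, 0.997, 0.0]
force: [0.1, 0.4, 0.1]
grip_width: 0.348
```

Call:
{"fn": "apply_moves", "kwargs": {
  "targets": [
    [0,0,0.1,0],
    [0,0,0,0]
  ]
}}

```text
time_s: 11.05
eef_pos: [602.0, 192.0, 144.1]
ee_rot: [0.0, -0.081, 0.997, -0.0]
force: [-3.3, 0.1, 7.3]
grip_width: 0.345
```

Seated: z 144.1 equals the height at pickup, and the force now pushes up at 7 N. Releasing.

Call:
{"fn": "apply_moves", "kwargs": {
  "targets": [
    [0,0,0,0],
    [0,0,0,0],
    [0,0,0,0],
    [0,0,0,0],
    [0,0,0,0],
    [0,0,0,0]
  ],
  "grip": 7.5
}}

```text
time_s: 11.65
eef_pos: [601.9, 191.8, 142.8]
ee_rot: [-0.0, -0.081, 0.997, -0.0]
force: [0.0, -0.4, -0.2]
grip_width: 0.879
```

Call:
{"fn": "apply_moves", "kwargs": {
  "targets": [
    [0,0,-0.5,0],
    [0,0,-1.5,0],
    [0,0,-3,0],
    [0,0,-4,0],
    [0,0,-4,0],
    [0,0,-3,0],
    [0,0,0,0]
  ]
}}

```text
time_s: 12.35
eef_pos: [602.6, 192.0, 309.2]
ee_rot: [0.005, -0.081, 0.997, 0.0]
force: [-0.5, 0.7, 0.5]
grip_width: 0.879
```

Call:
{"fn": "apply_moves", "kwargs": {
  "targets": [
    [1,-2,0,0],
    [2,-4,0,0],
    [2,-4,0,0],
    [2,-4,0,0],
    [2,-4,0,0],
    [2,-4,0,0],
    [1,-2,0,0],
    [0,0,0,0]
  ]
}}

```text
time_s: 13.15
eef_pos: [521.3, -66.6, 303.2]
ee_rot: [-0.0, -0.079, 0.997, -0.0]
force: [0.5, 1.2, -0.0]
grip_width: 0.877
```

```bash
python3 - <<'E'
from h import *
s,M=st()
S=capture('scene');save(S,'pics/s11.png');T=capture('top')
a=cv2.resize(S['img'][220:340,185:315,::-1],None,fx=5,fy=5,interpolation=cv2.INTER_CUBIC)
cv2.imwrite(f'pics/s11c.png',a)
save(T,'pics/t11.png')
E
```

```text
13.15 [521.3 -66.6 303.2] yaw -170.96 tilt [ 0. -0. -1.] F [ 0.5  1.2 -0. ] tq [-0.01 -0.03 -0.02] g 74.9 j [-0.35  0.31  1.5  -0.    1.33 -2.08]
```

View pics/s11c.png

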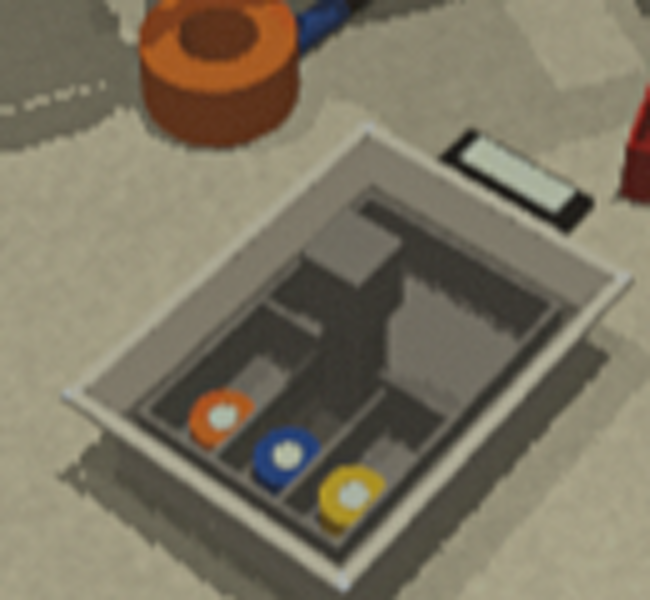

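View pics/t11.png

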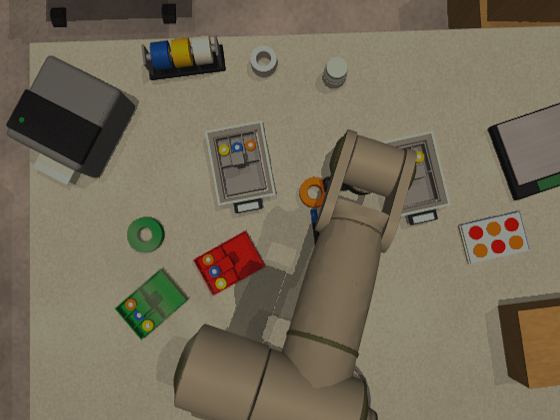

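The open bay now faces the ledge. The insert sits flat and the tool is clear, so I'm handing in.

```bash
python3 - <<'E'
from h import *
s,M=st(); print(ctrl.finish_job())
E
```

```text
13.25 [522.  -64.1 303.1] yaw -170.79 tilt [-0.  0. -1.] F [-0.3 -0.1  0.2] tq [ 0.02  0.02 -0.01] g 74.8 j [-0.35  0.32  1.5   0.    1.33 -2.08]
the job is handed in; nothing more can be done
None
```

The backwards insert is now the right way round in its tub, and I handed the job in at about 13 s. It was the one in the left tub of the top view. I gripped it by its block, lifted it clear, turned it 180°, lowered it and let go only once it was seated. I did not touch the other insert or the red and green look-alikes.

**Last checks:**
- **Seated:** the gripper stopped at z = 144.1 mm, against 144.2 mm when it first gripped the block. It then pushed down on the insert with 7 N before I released. The highest force reading I saw was about 8 N.
- **Right way round:** the final pictures show the insert flat in the tub, with its open bay at the black ledge. The gripper was clear and the wrist force was near zero.

**Disagreements:**
- **Tub position:** the two cameras differed by about 4 mm in x and in y, so I used the mean.
- **Corner reading:** one tray corner, read while lowering, disagreed with the other two by about 5–7 mm. I went by the other two plus a 1 mm nudge, and the insert went in with no sign of wall contact in the forces.

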